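# Nest the flower pots and hold the chest lid open

## Task

Nest the three flower pots where the large one stands: the white medium pot inside the terracotta large one and the blue small pot inside the white one, all upright. Then, with the pots let go, lift the lid of the storage chest by its brass handle and hold it open at 50 degrees so that I can put the pots away; it falls shut by itself, so finish while still holding it there. Leave the other things on the bench alone.

Things in the scene. Friction and masses are not known exactly. Their poses are not given: they have to be found in the camera images.
- pot_large: Glazed flower pot, terracotta orange, the large one, round and open at the top, loose. 85 mm high, 94 mm outer diameter over the straight top collar (the uppermost 30 mm), 80 mm at the foot, wall 4 mm. Raised inner floor 45 mm above the underside, 78 mm clear across at that floor and about 86 mm at the mouth. Origin at the centre of the underside, z up. About 350 g. It stays where it is; the others go into it.
- pot_medium: Glazed flower pot, white, the medium one, round and open at the top, loose. 80 mm high, 66 mm outer diameter over the straight top collar (the uppermost 30 mm), 54 mm at the foot, wall 4 mm. Raised inner floor 45 mm above the underside, 47 mm clear across at that floor and 58 mm at the mouth. Origin at the centre of the underside, z up. About 200 g. Seated in the large pot its rim stands 40 mm above the large rim.
- pot_small: Glazed flower pot, blue, the small one, round and open at the top, loose. 75 mm high, 45 mm outer diameter over the straight top collar (the uppermost 30 mm), 34 mm at the foot, wall 4 mm. Raised inner floor 45 mm above the underside. Origin at the centre of the underside, z up. About 120 g. Seated in the medium pot its rim stands 40 mm above the medium rim.
- chest: White wooden storage chest, fixed to the bench, 180 mm deep (its x), 260 mm wide (its y), 110 mm high without the lid. Origin at the centre of its underside; its -x side is the front, roughly towards the robot; it may stand turned by up to 0.25 rad. Empty.
- lid (a joint): Angle of the chest's dark wooden lid (180 x 260 x 10 mm, about 450 g with a 60 g handle) in rad: 0 shut, grows as the front edge rises, stops at 1.35. 50 degrees is 0.873. No friction or catch to speak of: it falls shut when let go.
- lid_hinge (a point): Middle of the lid's hinge line, which runs along the chest's y at the top of its back (+x) side, 90 mm behind the chest's origin and 110.5 mm above the bench.
- handle: Brass bow handle fixed to the lid's front edge, rising forwards and upwards from it at about 45 degrees: a round bar 12 mm thick and 110 mm long parallel to the hinge, on two end arms. Its frame is the lid's: origin on the hinge line (same point as lid_hinge), turning with the lid. The round bar can turn between two fingers that pinch it, so they may keep pointing down.
- handle_bar (a point): Middle of the handle's bar, on its centre line. With the lid shut it lies 215 mm in front of the hinge (chest -x) and 45 mm above it, that is 35 mm in front of the lid's edge and 35 mm above the lid's top face; it circles the hinge line as the lid opens.
- pliers: Bystander: pliers with yellow handles lying flat, 170 x 60 mm, 14 mm high. Origin near the pivot.
- ribbon: Bystander: purple ribbon roll lying flat, 80 mm across, 25 mm high. Origin under its centre.
- glue_jar: Bystander: amber jar with black cap, 56 mm across, 85 mm high. Origin under its centre.
- cone_a: Bystander: pine cone standing up, 54 mm across, 56 mm high. Origin under its centre.
- cone_b: Bystander: second pine cone, like the first.
- wire_reel: Bystander: reel of copper wire lying flat with black flanges, 70 mm across, 30 mm high. Origin under its centre.

How it is judged (in metres and radians):
On the way:
1. the three pots stand nested in size order in the large pot, at rest and let go, with the lid still shut (z of pot_medium in the frame of pot_large between 0.039 and 0.051 m and horizontal distance between pot_medium and pot_large below 0.018 m and angle between each of pot_medium, pot_small, pot_large's own z axis and vertical below 0.1 rad and linear speed of each of pot_medium, pot_small, pot_large below 0.03 m/s and z of pot_small in the frame of pot_medium between 0.039 and 0.051 m and horizontal distance between pot_small and pot_medium below 0.018 m and height (world z) of pot_large below 0.01 m and distance of pot_large from where it was at the start of the episode below 0.05 m and contact force between the fingers and pot_large below 0.1 N and contact force between the fingers and pot_medium below 0.1 N and contact force between the fingers and pot_small below 0.1 N and value of joint lid below 0.05 rad), for 0.3 s.
At the end, for the whole second after the job is handed in: Medium pot seated in the large, small in the medium (6 mm in height, 18 mm off centre), upright within 0.1 rad, at rest, let go; large pot on the bench within 50 mm of its start; lid still at 50 degrees +/- 6, fingers bearing on its handle, no pot touching the handle (z of pot_medium in the frame of pot_large between 0.039 and 0.051 m and horizontal distance between pot_medium and pot_large below 0.018 m and angle between each of pot_medium, pot_small, pot_large's own z axis and vertical below 0.1 rad and linear speed of each of pot_medium, pot_small, pot_large below 0.03 m/s and z of pot_small in the frame of pot_medium between 0.039 and 0.051 m and horizontal distance between pot_small and pot_medium below 0.018 m and height (world z) of pot_large below 0.01 m and distance of pot_large from where it was at the start of the episode below 0.05 m and contact force between each of the fingers, handle and pot_large below 0.1 N and contact force between each of the fingers, handle and pot_medium below 0.1 N and contact force between each of the fingers, handle and pot_small below 0.1 N and value of joint lid between 0.768 and 0.978 rad and velocity of joint lid between -0.1 and 0.1 rad/s and contact force between the fingers and handle above 0.5 N); the arm keeps its last pose, push and grip.
It fails at once if a bystander is shifted more than 30 mm (distance of any of pliers, ribbon, glue_jar, cone_a, cone_b, wire_reel from where it was at the start of the episode above 0.03 m).
It fails at once if the lid is lifted before the pots are nested (value of joint lid above 0.1 rad and not (z of pot_small in the frame of pot_medium above 0.03 m and horizontal distance between pot_small and pot_medium below 0.03 m and z of pot_medium in the frame of pot_large above 0.03 m and horizontal distance between pot_medium and pot_large below 0.03 m)).
It also fails if it takes over 72 s, if anything falls off the work surface, if the arm or the gripper's body presses on something with over 40 N, if the wrist force passes 120 N, or if a joint passes its speed limit or range.

## Robot

A 6-joint arm with a two-finger parallel gripper is mounted at the origin on the work surface. World frame = base frame: x ahead of the robot, y to its left, z up, the work surface at z = 0. Lengths are in mm, angles in degrees, forces in N, time in s.
With the tool pointing down it reaches from about 350 to 850 mm from the base axis. Payload 8.1 kg.
Tool frame: the origin (TCP) lies on the centre line of the jaws, within the pads' length; the fingertips stand 19 mm ahead of it and the grasp point (between the pads) is the TCP; z points along the fingers, y is the direction in which the jaws open and shut (so a half turn about z gives the same grasp; the last joint's range is limited). The gripper opens to 85 mm and grips with 20 to 120 N. Pads are 22 mm wide; open, the fingers measure 114 mm over their backs; the gripper's body (76 mm by 85 mm) begins 54 mm behind the grasp point. The pads swing forward as they close: fully open they stand 13 mm farther back than shut.
Start: joints at [69.362, 7.471, 85.268, -0, 87.261, -4.893], TCP at [162.791, 577.499, 250.292] pointing down, gripper open.
Joint ranges: [-169.43, 169.43], [-51.17, 129.36], [1.28, 143.12], [-76.62, 256.62], [0, 156.53], [-152.29, 152.29]. Speed limits (degrees/s): [136.94, 136.94, 159.86, 180, 180, 180].

## Interface

Orientations are given as [roll, pitch, yaw] about the fixed x, y, z axes, in that order (R = Rz(yaw) Ry(pitch) Rx(roll)).
In Python, from bench import r, viewer gives the robot as it stands.
- The arm moves only by the tool carry_out, never from a script. Its argument "commands" is a list that holds one entry, the list of rows, each a list of 7 numbers: the finger opening in mm, from 0 to 85.4, then the shift along the tool's x, y, z in mm, then the turn, a rotation vector about the tool's x, y, z in degrees. A call has 1 to 5 rows; each row is the pose to reach, as a shift and turn from the pose commanded when the call began, along the tool's axes at that moment; what a row does not reach only later rows make up. A row lasts 1/8 s, in which the tool goes at most 62.5 mm and 10.7 degrees, less where a joint would pass 70% of its speed; a pose out of reach is approached as far as the arm can. A call with a gripper value outside its range is refused whole. The fingers move at their own pace and stop on an object; "grip_force" is the grip in N (left out, the last holds). Time passes only in rows, so rows that repeat a pose let the fingers close. It gives the time, the measured TCP pose, the force and the opening at its end, in the units of the state.
- r.sense(): the state, without advancing time (a new reading comes with each control period).
- viewer.snapshot(name): name is "scene" or "top" or "wrist"; returns the picture (384x512x3 uint8, red, green, blue); there is no depth.
- viewer.calibration(name): a dict with "camera_matrix" (3x3 intrinsics, pixels), "rvec" (rotation vector, rad) and "tvec" (3), from world to camera coordinates, as OpenCV has them. Camera axes: x right, y down, z forward; pixel columns grow to the right and rows downward; lengths in mm; the calibration is good to about 2 mm. The wrist camera is an equidistant fisheye: a pixel r from the principal point sees the ray r / f radians off the axis. A picture is of the moment at which its call begins: read the wrist's pose just before it. calibration takes no time and is no camera call; for the wrist camera it gives the pose at the moment of the call.
- r.hand_in(): hands the job in, once; it reports no verdict.
The state is a dict: "time": time; "joint_pos": joint angles; "qd": joint speeds; "joint_efforts": joint torques, N m; "tool_pos": TCP position; "tcp_rot": TCP orientation; "ft_force": force on the tool from outside, world axes, zero at the start; "wrist_torque": the same for the moment, N m; "finger_gap": finger opening in mm.
Only numpy, scipy, OpenCV 4.12 (cv2) and the standard library are available. Lean on these libraries where they do the work, as an engineer would, in place of code of your own. Each camera call takes 0.05 s, during which the arm holds its last target. There are 200 camera calls.

## Working session

There is one attempt and no reset: what is moved stays moved. The work goes in short steps, Python scripts to look and compute and a tool call to move; the robot and the scene stay as the last step left them, time stands still between calls to the robot, and variables do not carry over. Pictures are saved under pics/ and viewed, about 8 in all and at most 12, crops included, and the job is handed in when it is done.

Besides the shell and the picture viewer there is one more tool, called by a JSON object that holds its "api" and its "payload". carry_out: Moves the arm, as the interface text tells. Its arguments: {"type":"object","properties":{"commands":{"type":"array","items":{"type":"array","items":{"type":"array","items":{"type":"number"}}}},"grip_force":{"type":"number"}},"required":["commands"]}

```bash
mkdir -p pics && ls
python3 - <<'E'
from bench import r, viewer
import cv2,numpy as np
print(r.sense())
for n in("scene","top"):
    im=viewer.snapshot(n); cv2.imwrite(f"pics/{n}0.png",cv2.resize(im[:,:,::-1],(800,600),interpolation=cv2.INTER_CUBIC))
    c=viewer.calibration(n); R=cv2.Rodrigues(np.array(c["rvec"]))[0]; print(n,c,"pos",-R.T@np.array(c["tvec"]).ravel())
E
```

```text
pics
{'time': 0.0, 'joint_pos': array([ 6.93636352e+01,  7.51575765e+00,  8.53306056e+01,  6.89168952e-04,
        8.72627367e+01, -4.89188660e+00]), 'qd': array([-0.04352433, -0.04595378, -0.06359432, -0.0757903 , -0.07541253,
        0.02209395]), 'joint_efforts': array([ 3.15874504e-04, -5.69407225e+01, -5.00549626e+01, -1.77431452e-04,
        1.50914333e-02, -1.75243525e-05]), 'tool_pos': array([162.58329078, 577.00019692, 249.22493307]), 'tcp_rot': array([-1.79891356e+02, -9.98939285e-03,  1.64255479e+02]), 'ft_force': array([-0.04438829,  0.30393104, -0.10538392]), 'wrist_torque': array([-0.01136538, -0.01497864,  0.01910082]), 'finger_gap': 85.55872942837662}
scene {'camera_matrix': array([[492.26488466,   0.        , 251.43637694],
       [  0.        , 492.26488466, 195.24685534],
       [  0.        ,   0.        ,   1.        ]]), 'rvec': array([ 0.8025683 ,  2.43340977, -1.24215083]), 'tvec': array([ 466.58541432,  -86.58872912, 1847.52802224])} pos [1306.01609869  958.9067954  1006.6673023 ]
top {'camera_matrix': array([[376.82309848,   0.        , 256.63545428],
       [  0.        , 376.82309848, 192.97436633],
       [  0.        ,   0.        ,   1.        ]]), 'rvec': array([ 2.13016693, -2.1638383 ,  0.16121521]), 'tvec': array([ -35.46914561,  588.22915048, 1000.10157057])} pos [ 435.51319695  -39.78560055 1075.2767581 ]
```

View pics/scene0.png

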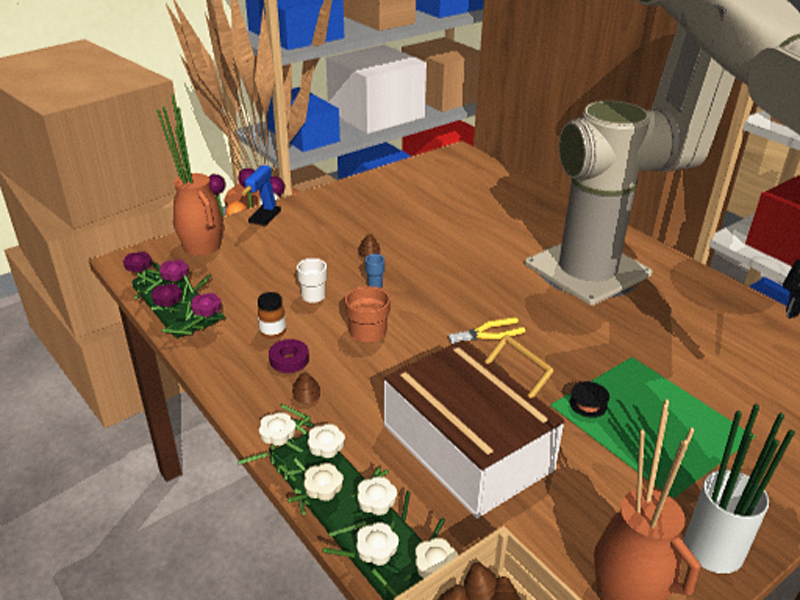

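View pics/top0.png

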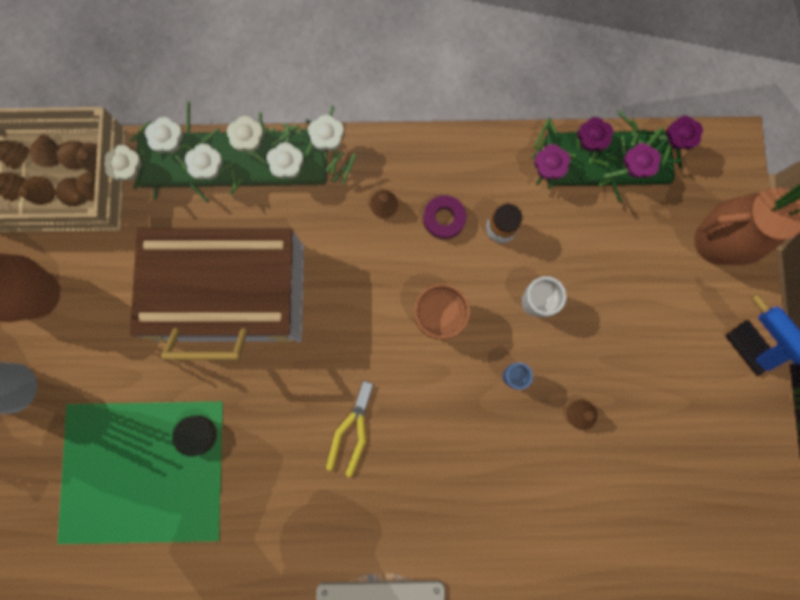

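The scene picture shows the chest right of the pots with its handle towards the robot. In the top view (up = +x, left = +y), the large rim is at (442,312), the white rim at (545,296) and the blue one at (518,376). The handle bar runs (163,356)–(238,356).

```bash
cat > h.py <<'E'
from bench import r, viewer
import cv2,numpy as np
from scipy.spatial.transform import Rotation as Ro
def locate(n,px,z,scale=1.5625):
    c=viewer.calibration(n); R=cv2.Rodrigues(np.array(c["rvec"]))[0]; t=np.array(c["tvec"]).ravel()
    p=np.array(px,float)
    p=(p+.5)/scale-.5
    d=R.T@np.linalg.inv(c["camera_matrix"])@[*p,1]; o=-R.T@t
    return o+d*(z-o[2])/d[2]
def pix(n,P,scale=1.5625):
    c=viewer.calibration(n)
    p=cv2.projectPoints(np.array([P],float),np.array(c["rvec"]),np.array(c["tvec"]),np.array(c["camera_matrix"]),None)[0].ravel()
    return (p+.5)*scale-.5
def go(x,y,z,jaw):
    "shift and turn in tool axes to be at x,y,z pointing down with the jaws' opening along world angle jaw (deg, mod 180)"
    s=r.sense(); R=Ro.from_euler('xyz',s["tcp_rot"],degrees=True)
    yaw=s["tcp_rot"][2]; cur=yaw-90   # tool y in world
    d=(jaw-cur+90)%180-90
    T=Ro.from_euler('xyz',[180,0,yaw+d],degrees=True)
    print("shift",R.inv().apply(np.array([x,y,z])-s["tool_pos"]).round(1),"turn",(R.inv()*T).as_rotvec(degrees=True).round(1),"t",round(s["time"],2),"q",s["joint_pos"].round(0))
E
python3 - <<'E'
from h import *
for n,p,z in [("large",(442,312),85),("med",(545,296),80),("small",(518,376),75),("barL",(163,356),155.5),("barR",(238,356),155.5),("cone_b",(582,415),50),("cone_a",(384,203),50),("jar",(508,219),85),("ribbon",(444,217),25),("pl",(360,405),14),("lidFL",(131,337),120.5),("lidFR",(291,337),120.5),("lidBL",(136,229),120.5),("lidBR",(291,229),120.5)]:
    P=locate("top",p,z); print(n,P.round(1),"scene px",pix("scene",P).round(0))
E
```

```text
large [ 562.9 -113.3   85. ] scene px [368. 298.]
med [ 588.4 -290.7   80. ] scene px [313. 267.]
small [ 453.4 -239.4   75. ] scene px [376. 259.]
barL [491.5 328.  155.5] scene px [552. 371.]
barR [489.7 211.4 155.5] scene px [505. 337.]
cone_b [ 385.8 -351.1   50. ] scene px [372. 239.]
cone_a [767.3 -16.3  50. ] scene px [310. 374.]
jar [ 723.9 -232.1   85. ] scene px [272. 298.]
ribbon [ 747. -126.   25.] scene px [290. 351.]
pl [407.8  31.4  14. ] scene px [468. 333.]
lidFL [525.3 395.2 120.5] scene px [565. 417.]
lidFR [521.2 135.7 120.5] scene px [463. 337.]
lidBL [705.8 396.1 120.5] scene px [484. 466.]
lidBR [701.8 137.7 120.5] scene px [386. 376.]
```

Run:
```python
from h import *
go(588.4,-290.7,200,0)
go(588.4,-290.7,200,74)
```

```text
shift [-645.3 -719.5   50.5] turn [-0.1  0.1 74.3] t 0.1 q [69.  8. 85.  0. 87. -5.]
shift [-645.3 -719.5   50.5] turn [-0.1 -0.   0.3] t 0.1 q [69.  8. 85.  0. 87. -5.]
```

{"api": "carry_out", "payload": {"commands": [[[85,-645,-719,50,0,0,74],[85,-645,-719,50,0,0,74],[85,-645,-719,50,0,0,74],[85,-645,-719,50,0,0,74],[85,-645,-719,50,0,0,74]]]}}

```text
time: 0.72
tool_pos: [300.6, 295.5, 233.7]
tcp_rot: [-180.0, 0.0, 110.2]
ft_force: [1.1, -0.1, -0.7]
finger_gap: 84.9
```

Run:
```python
from h import *
print(r.sense()["tool_pos"],r.sense()["tcp_rot"])
go(588.4,-290.7,200,0)
```

```text
[300.62948124 295.48224697 233.70637086] [-1.79999448e+02  9.84222217e-03  1.10216744e+02]
shift [-649.5   67.5   33.8] turn [ 0.   0.  20.2] t 0.72 q [ 38. -21. 113.  -0.  88.  17.]
```

{"api": "carry_out", "payload": {"commands": [[[85,-649,67,34,0,0,20],[85,-649,67,34,0,0,20],[85,-649,67,34,0,0,20],[85,-649,67,34,0,0,20],[85,-649,67,34,0,0,20]]]}}

```text
time: 1.35
tool_pos: [439.7, 15.9, 217.7]
tcp_rot: [180.0, -0.0, 90.5]
ft_force: [0.5, -0.5, -0.0]
finger_gap: 84.9
```

Run:
```python
from h import *
go(588.4,-290.7,200,0)
```

```text
shift [-307.9  145.9   17.7] turn [ 0.  -0.   0.5] t 1.35 q [ -5. -17. 112.   0.  85.  -5.]
```

{"api": "carry_out", "payload": {"commands": [[[85,-308,146,18,0,0,0.5],[85,-308,146,18,0,0,0.5],[85,-308,146,18,0,0,0.5],[85,-308,146,18,0,0,0.5],[85,-308,146,18,0,0,0.5]]]}}

```text
time: 1.98
tool_pos: [576.0, -264.7, 200.7]
tcp_rot: [-180.0, -0.0, 90.0]
ft_force: [0.7, 0.0, 0.4]
finger_gap: 84.8
```

{"api": "carry_out", "payload": {"commands": [[[85,0,0,0,0,0,0],[85,0,0,0,0,0,0]]]}}

```text
time: 2.22
tool_pos: [575.1, -262.5, 200.4]
tcp_rot: [-179.9, -0.1, 90.0]
ft_force: [0.4, 0.3, 0.5]
finger_gap: 85.2
```

Run:
```python
from h import *
s=r.sense(); print(s["tool_pos"])
im=viewer.snapshot("wrist"); cv2.imwrite("pics/w1.png",cv2.resize(im[:,:,::-1],(800,600),interpolation=cv2.INTER_CUBIC))
c=viewer.calibration("wrist");print(c)
def wpix(P):
    R=cv2.Rodrigues(np.array(c["rvec"]))[0]; v=R@np.array(P,float)+np.array(c["tvec"]).ravel()
    K=np.array(c["camera_matrix"]); th=np.arctan2(np.hypot(v[0],v[1]),v[2]); u=v[:2]/np.hypot(v[0],v[1])*th
    return ((np.array([K[0,0]*u[0]+K[0,2],K[1,1]*u[1]+K[1,2]])+.5)*1.5625-.5).round(0)
for n,P in [("med",(588.4,-290.7,80)),("small",(453.4,-239.4,75)),("large",(563,-113,85))]:
    print(n,wpix(P)); 
    for a in range(4): 
        rr={"med":33,"small":22.5,"large":47}[n]; print(wpix(np.array(P)+rr*np.array([np.cos(a*np.pi/2),np.sin(a*np.pi/2),0])))
go(588.4,-290.7,68,0)
```

```text
[ 575.08196441 -262.54534071  200.35547857]
{'camera_matrix': array([[297.31863964,   0.        , 257.14973228],
       [  0.        , 297.31863964, 193.67361338],
       [  0.        ,   0.        ,   1.        ]]), 'rvec': array([-2.86172242e+00, -3.55400380e-03,  1.97746312e-03]), 'tvec': array([-574.52469991, -274.93025492,  260.4846215 ])}
med [425. 352.]
[482. 352.]
[426. 296.]
[367. 352.]
[424. 403.]
small [195. 264.]
[229. 263.]
[192. 226.]
[163. 265.]
[199. 301.]
large [379.  27.]
[470.  29.]
[380. -50.]
[289.  32.]
[378. 113.]
shift [-28.8  13.2 133.1] turn [-0.  -0.   0.1] t 2.27 q [-29.  14.  83.   0.  83. -29.]
```

View pics/w1.png

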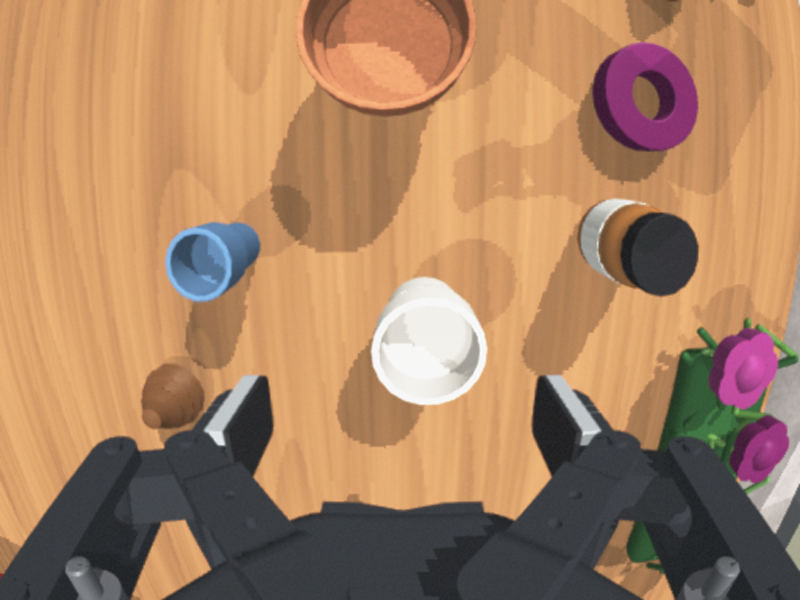

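The wrist view shows the white rim centred at (429,351), blue at (199,263) and terracotta at (386,~30). These are about 4 px right of the prediction, so I shift the estimates ~2 mm in +x.

{"api": "carry_out", "payload": {"commands": [[[85,-29,15,50,0,0,0],[85,-29,15,90,0,0,0],[85,-29,15,136,0,0,0],[85,-29,15,136,0,0,0],[85,-29,15,136,0,0,0]]]}}

```text
time: 2.9
tool_pos: [591.7, -291.5, 68.1]
tcp_rot: [179.9, 0.1, 90.1]
ft_force: [0.1, -0.1, 0.7]
finger_gap: 84.9
```

{"api": "carry_out", "payload": {"commands": [[[50,0,0,0,0,0,0],[50,0,0,0,0,0,0],[50,0,0,0,0,0,0],[50,0,0,0,0,0,0],[50,0,0,0,0,0,0]]], "grip_force": 40}}

```text
time: 3.52
tool_pos: [592.5, -292.6, 69.0]
tcp_rot: [179.7, 0.1, 90.1]
ft_force: [-0.7, 1.4, 6.8]
finger_gap: 63.7
```

{"api": "carry_out", "payload": {"commands": [[[50,0,0,0,0,0,0],[50,0,0,0,0,0,0]]]}}

```text
time: 3.78
tool_pos: [592.5, -292.7, 69.0]
tcp_rot: [179.7, 0.1, 90.0]
ft_force: [-1.0, 1.0, 6.8]
finger_gap: 64.2
```

Run:
```python
from h import *
s=r.sense(); print(s["tool_pos"],s["ft_force"],s["finger_gap"])
im=viewer.snapshot("wrist"); cv2.imwrite("pics/w2.png",cv2.resize(im[:,:,::-1],(800,600),interpolation=cv2.INTER_CUBIC))
```

```text
[ 592.51882981 -292.67070062   69.01886517] [-1.04988189  1.00783208  6.76906594] 64.22636869609771
```

View pics/w2.png

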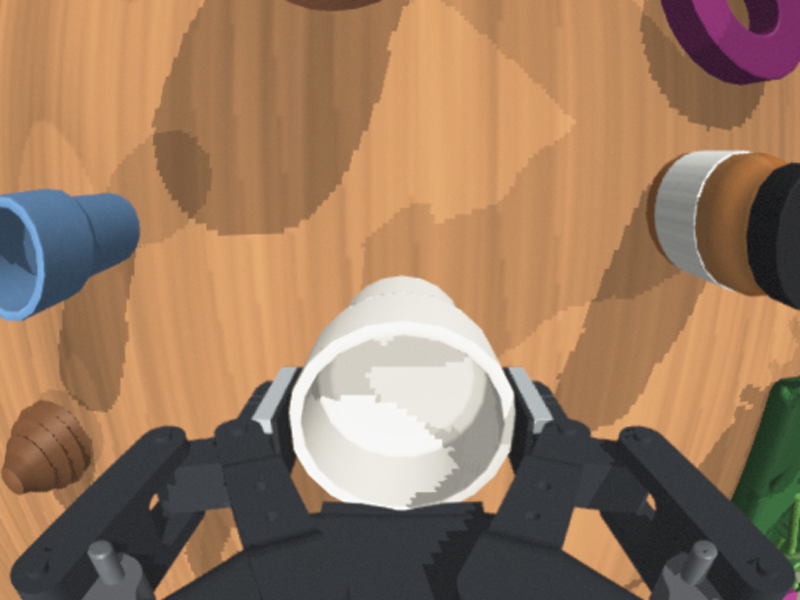

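The white rim is centred at (403,417), held between the pads on both sides and sitting level. Next I lift and carry it.

{"api": "carry_out", "payload": {"commands": [[[50,0,0,-30,0,0,0],[50,0,0,-75,0,0,0],[50,0,0,-120,0,0,0],[50,40,-8,-120,0,0,0],[50,80,-16,-120,0,0,0]]]}}

```text
time: 4.45
tool_pos: [575.2, -211.7, 188.1]
tcp_rot: [179.8, 0.1, 90.0]
ft_force: [-0.1, 1.0, -2.3]
finger_gap: 63.5
```

{"api": "carry_out", "payload": {"commands": [[[50,40,-8,0,0,0,0],[50,75,-12,0,0,0,0],[50,98,-12,0,0,0,0],[50,98,-12,0,0,0,0],[50,98,-12,0,0,0,0]]]}}

```text
time: 5.08
tool_pos: [562.9, -114.4, 186.4]
tcp_rot: [179.9, 0.0, 90.0]
ft_force: [0.1, -0.4, -1.5]
finger_gap: 63.7
```

Run:
```python
from h import *
s=r.sense(); print(s["ft_force"],s["finger_gap"])
go(565,-114,114,0)
im=viewer.snapshot("wrist"); cv2.imwrite("pics/w3.png",cv2.resize(im[:,:,::-1],(800,600),interpolation=cv2.INTER_CUBIC))
```

```text
[ 0.11433757 -0.43183055 -1.51096372] 63.672704292194226
shift [ 0.4  2.  72.4] turn [0.1 0.  0. ] t 5.08 q [-17.   6.  94.  -0.  80. -17.]
```

View pics/w3.png

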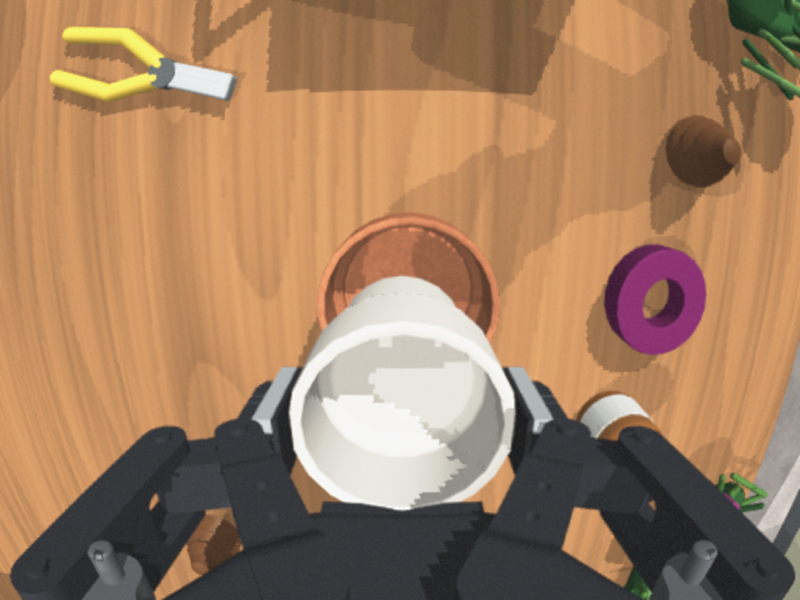

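The large rim spans columns 318–497 (centre 407) below the white pot (centre 403). That agrees with the computed 2 mm correction.

{"api": "carry_out", "payload": {"commands": [[[50,0,3,25,0,0,0],[50,0,3,45,0,0,0],[50,0,3,60,0,0,0],[50,0,3,69,0,0,0],[50,0,3,69,0,0,0]]]}}

```text
time: 5.75
tool_pos: [565.1, -113.8, 115.7]
tcp_rot: [-179.9, -0.0, 90.0]
ft_force: [0.3, 0.2, -0.4]
finger_gap: 63.7
```

{"api": "carry_out", "payload": {"commands": [[[50,0,0,2,0,0,0],[50,0,0,3,0,0,0],[50,0,0,3,0,0,0]]]}}

```text
time: 6.12
tool_pos: [565.9, -113.9, 114.1]
tcp_rot: [179.9, 0.0, 90.0]
ft_force: [0.5, 0.4, 1.1]
finger_gap: 63.5
```

{"api": "carry_out", "payload": {"commands": [[[85,0,0,0,0,0,0],[85,0,0,0,0,0,0],[85,0,0,0,0,0,0],[85,0,0,-50,0,0,0],[85,0,0,-100,0,0,0]]]}}

```text
time: 6.75
tool_pos: [564.8, -113.6, 213.8]
tcp_rot: [-179.9, -0.0, 90.0]
ft_force: [0.4, -0.4, 0.6]
finger_gap: 84.6
```

Run:
```python
from h import *
go(455.5,-239.5,200,0)
go(455.5,-239.5,64,0)
```

```text
shift [-125.8 -109.4   13.9] turn [-0.1 -0.   0. ] t 6.75 q [-16.   5.  92.  -0.  83. -17.]
shift [-125.9 -109.1  149.9] turn [-0.1 -0.   0. ] t 6.75 q [-16.   5.  92.  -0.  83. -17.]
```

{"api": "carry_out", "payload": {"commands": [[[85,-45,-39,14,0,0,0],[85,-90,-78,14,0,0,0],[85,-126,-109,14,0,0,0],[85,-126,-109,14,0,0,0],[85,-126,-109,14,0,0,0]]]}}

```text
time: 7.38
tool_pos: [456.7, -239.9, 199.5]
tcp_rot: [180.0, -0.0, 90.0]
ft_force: [0.1, 0.1, -0.3]
finger_gap: 85.1
```

Run:
```python
from h import *
go(455.5,-239.5,64,0)
im=viewer.snapshot("wrist"); cv2.imwrite("pics/w4.png",cv2.resize(im[:,:,::-1],(800,600),interpolation=cv2.INTER_CUBIC))
```

```text
shift [  0.4  -1.2 135.5] turn [ 0. -0. -0.] t 7.38 q [-33.  -4. 102.   0.  82. -33.]
```

View pics/w4.png

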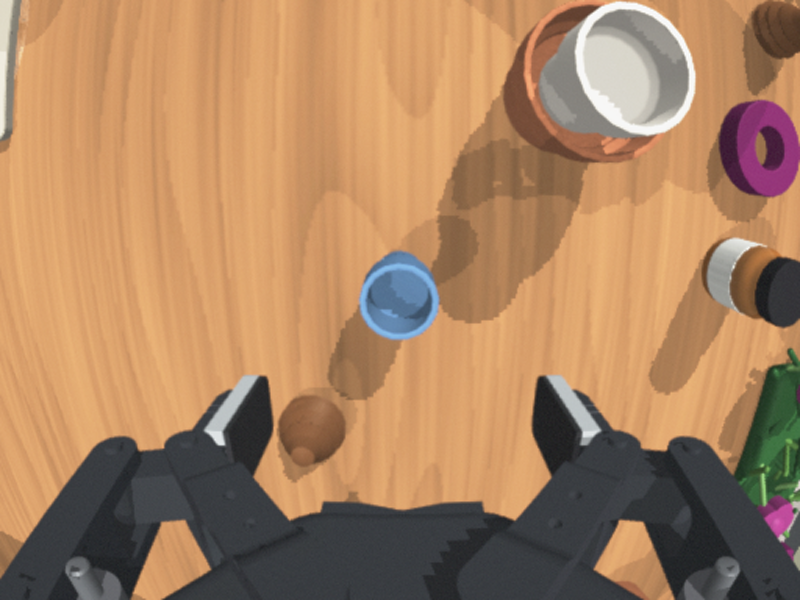

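White sits in terracotta, with its rim centred at (635,70). Blue is centred between the jaws at (399,301).

{"api": "carry_out", "payload": {"commands": [[[85,0,-2,50,0,0,0],[85,0,-2,95,0,0,0],[85,0,-2,136,0,0,0],[85,0,-2,136,0,0,0],[70,0,-2,136,0,0,0]]]}}

```text
time: 8.05
tool_pos: [455.8, -239.8, 64.9]
tcp_rot: [179.9, 0.0, 90.1]
ft_force: [1.0, -0.7, 1.4]
finger_gap: 70.6
```

{"api": "carry_out", "payload": {"commands": [[[30,0,0,0,0,0,0],[30,0,0,0,0,0,0],[30,0,0,0,0,0,0],[30,0,0,0,0,0,0],[30,0,0,0,0,0,0]]], "grip_force": 40}}

```text
time: 8.68
tool_pos: [456.1, -240.8, 65.9]
tcp_rot: [179.8, 0.1, 90.0]
ft_force: [-0.5, 1.8, 5.9]
finger_gap: 43.5
```

{"api": "carry_out", "payload": {"commands": [[[30,0,0,0,0,0,0],[30,0,0,0,0,0,0],[30,0,0,0,0,0,0]]]}}

```text
time: 9.05
tool_pos: [456.1, -240.8, 65.9]
tcp_rot: [179.8, 0.1, 90.0]
ft_force: [-1.3, 1.7, 6.2]
finger_gap: 43.5
```

{"api": "carry_out", "payload": {"commands": [[[30,0,0,-40,0,0,0],[30,0,0,-90,0,0,0],[30,0,0,-150,0,0,0],[30,30,26,-155,0,0,0],[30,60,52,-155,0,0,0]]]}}

```text
time: 9.68
tool_pos: [508.1, -180.1, 221.7]
tcp_rot: [179.7, 0.1, 90.0]
ft_force: [0.5, -0.3, -1.3]
finger_gap: 43.0
```

{"api": "carry_out", "payload": {"commands": [[[30,30,26,0,0,0,0],[30,60,52,0,0,0,0],[30,67,57,0,0,0,0],[30,67,57,0,0,0,0],[30,67,57,0,0,0,0]]]}}

```text
time: 10.3
tool_pos: [563.0, -113.7, 218.7]
tcp_rot: [180.0, 0.0, 90.0]
ft_force: [-0.2, 0.0, -1.2]
finger_gap: 43.5
```

Run:
```python
from h import *
s=r.sense(); print(s["ft_force"],s["finger_gap"])
go(566,-114,156,0)
im=viewer.snapshot("wrist"); cv2.imwrite("pics/w5.png",cv2.resize(im[:,:,::-1],(800,600),interpolation=cv2.INTER_CUBIC))
```

```text
[-0.16278824  0.01279454 -1.18472216] 43.5344437287884
shift [-0.2  3.  62.7] turn [ 0.  0. -0.] t 10.3 q [-17.   4.  92.  -0.  84. -17.]
```

View pics/w5.png

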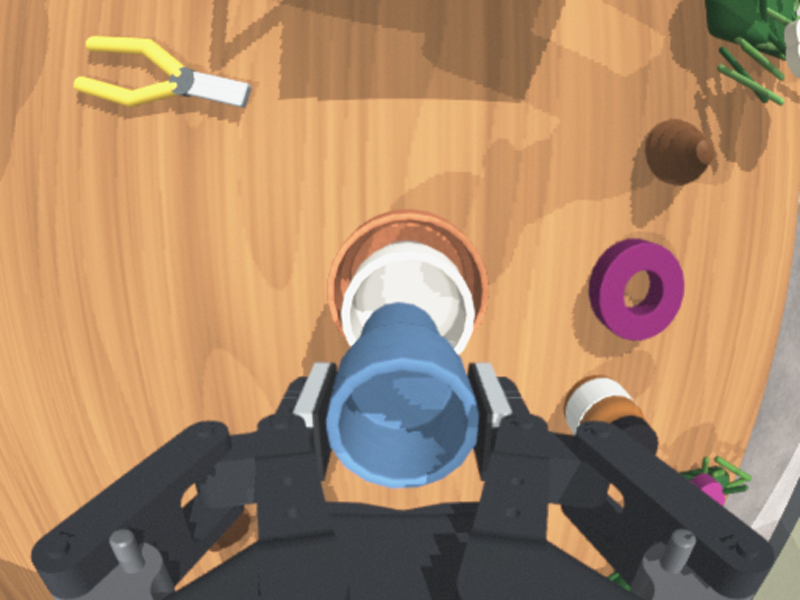

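The white rim spans 342–475 (centre 408) and the blue pot is at 403, so blue goes +3 mm in x, as computed. Now I lower it.

{"api": "carry_out", "payload": {"commands": [[[30,0,3,20,0,0,0],[30,0,3,38,0,0,0],[30,0,3,52,0,0,0],[30,0,3,60,0,0,0],[30,0,3,60,0,0,0]]]}}

```text
time: 10.98
tool_pos: [566.2, -112.7, 157.7]
tcp_rot: [-179.9, -0.0, 90.0]
ft_force: [0.7, 0.3, -0.0]
finger_gap: 43.9
```

{"api": "carry_out", "payload": {"commands": [[[30,0,0,2,0,0,0],[30,0,0,3,0,0,0],[30,0,0,3,0,0,0]]]}}

```text
time: 11.35
tool_pos: [566.9, -112.9, 156.0]
tcp_rot: [179.9, 0.0, 90.0]
ft_force: [-0.2, 0.3, 1.4]
finger_gap: 43.4
```

{"api": "carry_out", "payload": {"commands": [[[85,0,0,0,0,0,0],[85,0,0,0,0,0,0],[85,0,0,0,0,0,0],[85,0,0,0,0,0,0],[85,0,0,-30,0,0,0]]]}}

```text
time: 11.98
tool_pos: [564.5, -112.2, 182.7]
tcp_rot: [-179.7, -0.1, 90.0]
ft_force: [0.1, 0.7, 0.0]
finger_gap: 84.9
```

{"api": "carry_out", "payload": {"commands": [[[85,0,0,-50,0,0,0],[85,0,0,-80,0,0,0],[85,40,-10,-80,0,0,0],[85,100,-20,-80,0,0,0],[85,150,-30,-80,0,0,0]]]}}

```text
time: 12.6
tool_pos: [535.9, 38.8, 265.6]
tcp_rot: [180.0, -0.0, 90.0]
ft_force: [0.0, 0.0, 0.4]
finger_gap: 84.9
```

Run:
```python
from h import *
go(492,270,230,0)
a=viewer.snapshot("top"); b=viewer.snapshot("scene")
def up(im,x,y,w,h): return cv2.resize(im[y:y+h,x:x+w,::-1],(400,400),interpolation=cv2.INTER_CUBIC)
# top crop x 235-335,y150-250 ; handle crop ; scene crop
cv2.imwrite("pics/c6.png",np.hstack([up(a,80,170,100,100),up(b,190,150,100,100)]))
```

```text
shift [231.2 -43.8  35.6] turn [ 0. -0.  0.] t 12.6 q [-1. -3. 94.  0. 89. -1.]
```

View pics/c6.png

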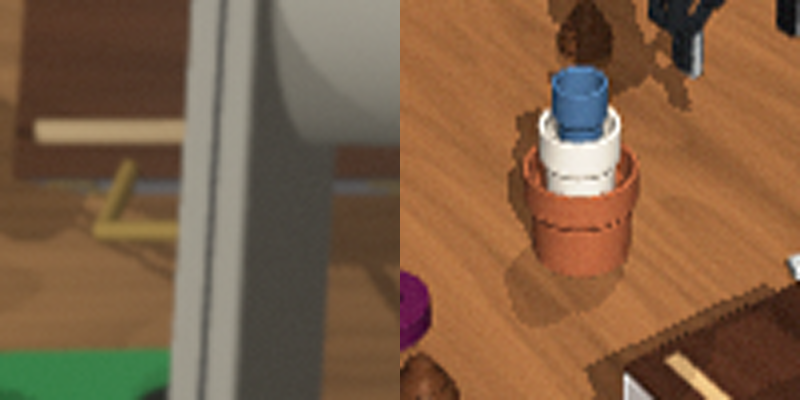

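The right crop shows blue in white in terracotta, concentric and upright. Next is the handle.

{"api": "carry_out", "payload": {"commands": [[[50,60,-11,10,0,0,0],[50,120,-22,20,0,0,0],[50,180,-33,36,0,0,0],[50,231,-44,36,0,0,0],[50,231,-44,36,0,0,0]]]}}

```text
time: 13.32
tool_pos: [491.2, 270.8, 229.0]
tcp_rot: [-180.0, -0.0, 90.3]
ft_force: [0.2, -0.5, 0.3]
finger_gap: 50.0
```

{"api": "carry_out", "payload": {"commands": [[[50,0,0,0,0,0,0],[50,0,0,0,0,0,0]]]}}

```text
time: 13.58
tool_pos: [492.9, 266.7, 229.5]
tcp_rot: [180.0, 0.0, 89.9]
ft_force: [-0.1, 0.6, 0.1]
finger_gap: 49.8
```

Run:
```python
from h import *
s=r.sense()
im=viewer.snapshot("wrist"); cv2.imwrite("pics/w7.png",cv2.resize(im[:,:,::-1],(800,600),interpolation=cv2.INTER_CUBIC))
go(491,270,155.5,-0.9)
c=viewer.calibration("wrist")
def wpix(P):
    R=cv2.Rodrigues(np.array(c["rvec"]))[0]; v=R@np.array(P,float)+np.array(c["tvec"]).ravel()
    K=np.array(c["camera_matrix"]); th=np.arctan2(np.hypot(v[0],v[1]),v[2]); u=v[:2]/np.hypot(v[0],v[1])*th
    return ((np.array([K[0,0]*u[0]+K[0,2],K[1,1]*u[1]+K[1,2]])+.5)*1.5625-.5).round(0)
for y in (215,270,325): print(y,wpix((491,y,155.5)),wpix((501,y,155.5)))
```

```text
shift [ 3.3 -1.9 74.1] turn [0.  0.  0.8] t 13.62 q [23.  2. 93. -0. 85. 23.]
215 [398. 430.] [418. 430.]
270 [398. 326.] [420. 326.]
325 [397. 203.] [421. 203.]
```

View pics/w7.png

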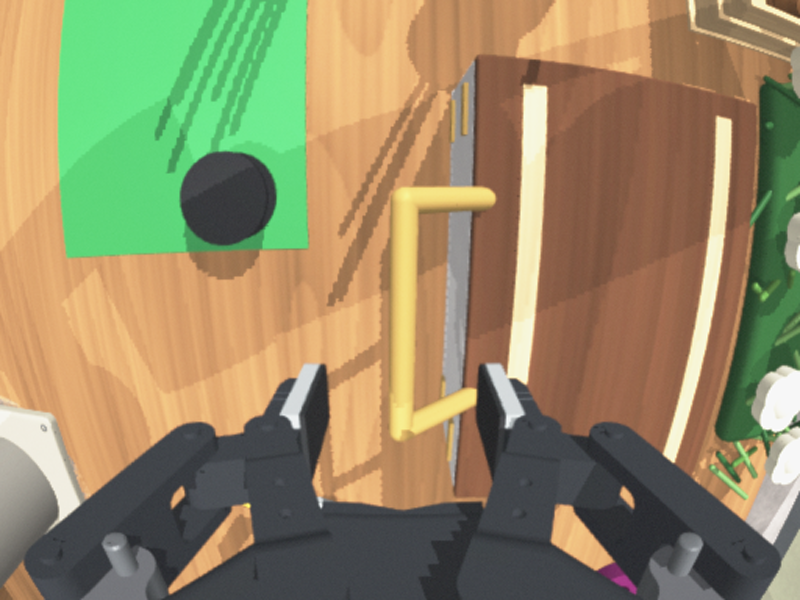

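The brass bar runs (405,195)–(402,435), centred between the jaws: x ≈ 493.5, y ≈ 270.

{"api": "carry_out", "payload": {"commands": [[[50,3,0,30,0,0,1],[50,3,0,55,0,0,1],[50,3,0,75,0,0,1],[50,3,0,75,0,0,1],[30,3,0,75,0,0,1]]]}}

```text
time: 14.25
tool_pos: [492.9, 271.1, 155.4]
tcp_rot: [179.9, -0.0, 89.0]
ft_force: [0.4, 0.1, 0.3]
finger_gap: 33.0
```

{"api": "carry_out", "payload": {"commands": [[[5,0,0,0,0,0,0],[5,0,0,0,0,0,0],[5,0,0,0,0,0,0],[5,0,0,0,0,0,0],[5,0,0,0,0,0,0]]], "grip_force": 40}}

```text
time: 14.88
tool_pos: [492.9, 271.5, 155.9]
tcp_rot: [179.9, -0.0, 89.1]
ft_force: [-1.9, -1.1, 6.1]
finger_gap: 10.4
```

{"api": "carry_out", "payload": {"commands": [[[5,0,0,0,0,0,0],[5,0,0,0,0,0,0]]]}}

```text
time: 15.12
tool_pos: [492.9, 271.5, 155.9]
tcp_rot: [179.9, -0.0, 89.0]
ft_force: [-1.5, -1.2, 5.1]
finger_gap: 10.3
```

Run:
```python
from h import *
s=r.sense(); print(s["tool_pos"],s["tcp_rot"],s["ft_force"],s["finger_gap"])
p0=s["tool_pos"]; Rm=Ro.from_euler('xyz',s["tcp_rot"],degrees=True)
psi=np.radians(-0.9); ex=np.array([np.cos(psi),np.sin(psi),0])
for a in (5,10,15,20,25,30,35,40,45,50):
    b=np.radians(a)+np.arctan2(45,215); L=np.hypot(215,45)
    d=ex*(215-L*np.cos(b))+np.array([0,0,L*np.sin(b)-45]); print(a,d.round(1),Rm.inv().apply(d).round(1))
```

```text
[492.9190407  271.45241501 155.89108396] [ 1.79885343e+02 -4.48969907e-02  8.90468751e+01] [-1.45895982 -1.18240835  5.05168052] 10.338535595673866
5 [ 4.7 -0.1 18.6] [  0.    4.8 -18.6]
10 [11.1 -0.2 36.7] [  0.   11.2 -36.6]
15 [19.  -0.3 54.1] [  0.1  19.1 -54.1]
20 [28.4 -0.4 70.8] [  0.1  28.5 -70.8]
25 [39.2 -0.6 86.6] [  0.1  39.3 -86.6]
30 [ 51.3  -0.8 101.5] [ 1.000e-01  5.150e+01 -1.014e+02]
35 [ 64.7  -1.  115.2] [   0.2   64.9 -115.1]
40 [ 79.2  -1.2 127.7] [   0.2   79.5 -127.5]
45 [ 94.8  -1.5 138.8] [   0.2   95.1 -138.7]
50 [111.3  -1.7 148.6] [   0.2  111.6 -148.4]
```

Grip on the bar is firm (opening 10.3 mm). Lifting along the arc.

{"api": "carry_out", "payload": {"commands": [[[5,0,2,-9,0,0,0],[5,0,5,-19,0,0,0],[5,0,11,-37,0,0,0],[5,0,19,-54,0,0,0],[5,0,28,-71,0,0,0]]]}}

```text
time: 15.75
tool_pos: [519.4, 270.9, 225.6]
tcp_rot: [-179.9, 0.0, 89.1]
ft_force: [0.7, 2.9, -6.3]
finger_gap: 10.3
```

{"api": "carry_out", "payload": {"commands": [[[5,0,11,-16,0,0,0],[5,0,23,-31,0,0,0],[5,0,36,-44,0,0,0],[5,0,36,-44,0,0,0]]]}}

```text
time: 16.25
tool_pos: [555.6, 270.4, 272.3]
tcp_rot: [-179.9, -0.0, 89.1]
ft_force: [-13.9, -1.2, 9.0]
finger_gap: 10.5
```

```bash
cat >> h.py <<'E'
def lid():
    s=r.sense(); p=s["tool_pos"]-np.array([492.9,271.45,155.9])
    print("lid by TCP",np.degrees(np.arctan2(45+p[2],215-p[0]))-11.82,"radius",np.hypot(45+p[2],215-p[0]),"F",s["ft_force"].round(1),"gap",s["finger_gap"],"t",s["time"])
    for a in (45,48,50):
        b=np.radians(a+11.82); T=np.array([215-219.66*np.cos(b),0,219.66*np.sin(b)-45]); e=T-p; e[1]=0
        print(a,Ro.from_euler('xyz',s["tcp_rot"],degrees=True).inv().apply(e).round(1))
E
python3 -c "
from h import *
lid()"
```

```text
lid by TCP 34.83643096299711 radius 221.96377655262785 F [-13.9  -1.2   9. ] gap 10.509099281009034 t 16.25
45 [  0.5  32.1 -22.5]
48 [  0.7  41.9 -28.5]
50 [  0.8  48.6 -32.3]
```

{"api": "carry_out", "payload": {"commands": [[[5,0,10,-11,0,0,0],[5,0,22,-21,0,0,0],[5,0,34,-29,0,0,0],[5,0,45,-36,0,0,0],[5,0,45,-36,0,0,0]]]}}

```text
time: 16.88
tool_pos: [601.1, 269.7, 307.6]
tcp_rot: [180.0, -0.0, 89.1]
ft_force: [-6.4, 1.5, 8.1]
finger_gap: 10.5
```

{"api": "carry_out", "payload": {"commands": [[[5,0,0,0,0,0,0],[5,0,0,0,0,0,0],[5,0,0,0,0,0,0]]]}}

```text
time: 17.25
tool_pos: [600.3, 269.7, 307.1]
tcp_rot: [-180.0, -0.0, 89.1]
ft_force: [-7.0, 0.3, 6.8]
finger_gap: 10.3
```

Run:
```python
from h import *
lid()
b=viewer.snapshot("scene"); t=viewer.snapshot("top")
cv2.imwrite("pics/c8.png",np.hstack([cv2.resize(b[140:340,190:390,::-1],(400,400),interpolation=cv2.INTER_CUBIC),cv2.resize(t[100:300,60:260,::-1],(400,400),interpolation=cv2.INTER_CUBIC)]))
# predicted scene crop pixels of lid front corners for several angles
hx,hz=707.5,110.5
for a in (44,50,56):
    A=np.radians(a); 
    out=[]
    for y in (137,395):
        for d,h in ((180,10),(180,0)):
            P=(hx-d*np.cos(A)+h*np.sin(A),y,hz+d*np.sin(A)+h*np.cos(A))
            q=pix("scene",P,1); out.append(((q-[190,140])*2).round(0))
    print(a,out)
```

```text
lid by TCP 49.4330122940371 radius 223.80603056887435 F [-7.   0.3  6.8] gap 10.311071519713392 t 17.25
45 [ -0.2 -12.6  12.4]
48 [-0.  -2.8  6.3]
50 [0.1 3.9 2.6]
44 [array([183.,  98.]), array([187., 100.]), array([322., 199.]), array([325., 201.])]
50 [array([175.,  94.]), array([179.,  96.]), array([315., 196.]), array([319., 198.])]
56 [array([166.,  92.]), array([171.,  93.]), array([306., 194.]), array([311., 195.])]
```

View pics/c8.png

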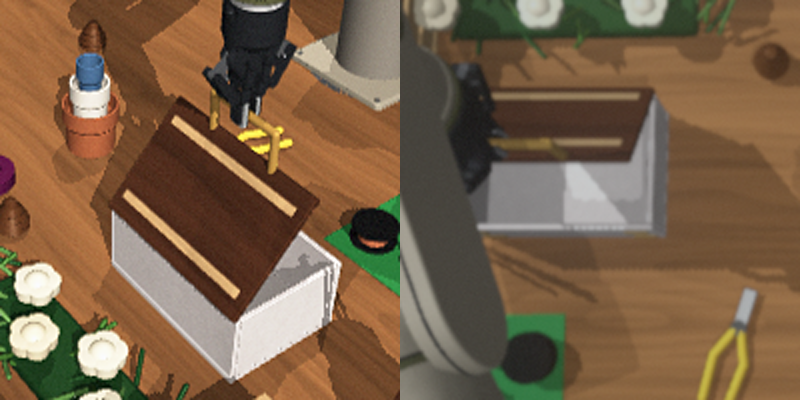

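The left crop shows the lid corners at about (178,95) and (319,200), i.e. 47–49° (TCP says 49.4°). The pots are still nested and the bystanders are where they were. A small nudge up, then hand in.

{"api": "carry_out", "payload": {"commands": [[[5,0,2,-1.5,0,0,0],[5,0,4,-3,0,0,0],[5,0,4,-3,0,0,0],[5,0,4,-3,0,0,0],[5,0,4,-3,0,0,0]]]}}

```text
time: 17.98
tool_pos: [604.2, 269.6, 309.3]
tcp_rot: [-179.9, -0.0, 89.1]
ft_force: [-6.1, 1.2, 3.5]
finger_gap: 10.2
```

Run:
```python
from h import *
lid()
r.hand_in()
```

```text
lid by TCP 50.600343873435385 radius 223.8895485566366 F [-6.1  1.2  3.5] gap 10.216487611825643 t 17.975
45 [ -0.3 -16.5  14.6]
48 [-0.1 -6.8  8.6]
50 [-0.  -0.1  4.8]
the job is handed in; nothing more can be done
```

The white pot is seated in the terracotta one and the blue pot in the white one. The lid is lifted by its handle and held at about 50°. I handed the job in at 18 s of simulated time with the gripper still holding the bar; no verdict was reported.

- **Pots:** my last picture, taken before a final 5 mm nudge on the handle, shows the three pots nested and upright. The bystanders in view hadn't visibly moved, and I saw no unwanted contact on the way.
- **Lid angle:** the final tool position gives 50.6°. Before the nudge, the lid's corners in the camera picture suggested 47–49°, against 49.4° from the tool position.
- **Small disagreement:** the tool's distance from the hinge came out 4 mm more than the handle's nominal radius. The bar may have slid slightly in the pads, or my hinge estimate may be off. It shifts the angle by 1–2°, within the ±6° allowed.
- **Grip:** the force on the tool was about 7 N and the finger opening a steady 10.2 mm.

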